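# Stop a fraction collector, bring its carousel home by hand, release the stop

## Task

The fraction collector's carousel has run past its home position: press the red mushroom stop button down until it latches and take the hand off it, then, with the stop in, push the carousel back by the blue tab on its rim until the tab stands at the black home line on the front of the deck. Then put the machine back in service by twisting the stop button clockwise, as its arrows show, so that it springs out again. Use the fingertips only: pick nothing up, do not turn the carousel while the stop is out, and leave the bottle, beaker and timer where they stand.

Things in the scene. Friction and masses are not known exactly. Their poses are not given: they have to be found in the camera images.
- collector: Off-white benchtop fraction collector, fixed, 256 (x) x 364 (y) mm. Origin under its middle at bench height; x to its back (front faces the robot), y to its left, z up. Left: 50 mm high deck with the round carousel, axis at x = 20, y = 75 mm. Right: 62 mm high console, stop button's upright axis at x = -35, y = -125 mm. Dispensing arm at the rear left, to 155 mm high, over the carousel's rear.
- carousel (a joint): Turn of the carousel, rad: 0 = home, positive = past home, clockwise seen from above. Starts at 0.5 to 1.1: the tab is left of the home line and is pushed counter-clockwise, towards the console. Held by friction (0.15 N m, 2 N at the tab), stays where left, no stop at home. Grey disc of radius 100 mm, top 70 mm above the bench; vials to 105 mm high within a radius of 72 mm.
- tab (a point): Middle of the top end of the upright blue tab on the carousel's rim, 88.5 mm from the carousel's axis, 107 mm above the bench. The tab is 8 mm thick along the rim, 18 mm deep radially (79.5 to 97.5 mm from the axis) and stands 37 mm above the disc on a foot 20 mm wide and 3 mm high; a white line runs over its top and down its outer face.
- home_mark (a point): Middle of the black home line, 4.5 mm wide, on the deck straight in front of the carousel's axis (132 mm from it, 50 mm above the bench); at carousel = 0 the tab stands right behind it, on the line from here to the axis.
- stop_press (a joint): How far the red mushroom head is pressed in, m: 0 = out. It goes down against a spring (4 N to start, up to about 15 N to pass the latch), snaps in at about 0.0105, bottoms hard at 0.0118 and, let go, stays in at about 0.009. Twisting the head frees it and the spring lifts it out to 0.
- stop_twist (a joint): Turn of the mushroom head about its upright axis, rad: 0 at rest, positive clockwise seen from above, at most 1.0. A spring (0.035 N m at rest, 0.08 at 0.6) turns it back to 0 when let go. A pressed-in head is freed and springs out when turned to about 0.55 to 0.7; a fingertip rubbing hard on its side can hold it down until drawn away upward.
- stop_cap: Red mushroom head: dome of radius 22 mm, 20 mm high, with three round grip lobes of radius 11 mm, 17 mm high, centred 23 mm from the axis. Origin on the axis at the head's underside, 86 mm above the bench when out; x points through one lobe, the others at +-120 degrees. A fingertip fits beside the dome between lobes; below are a bezel (radius 20, top 73.5 mm) and a yellow disc (top 64 mm).
- stop_top (a point): Middle of the top of the mushroom head, where it is pressed; 106 mm above the bench when out.
- bottle: Small glass reagent bottle with red cap, 56 mm in diameter, 110 mm high, loose; origin under its middle.
- beaker: Small clear beaker, 46 mm in diameter, 69 mm high, loose; origin under its middle.
- timer: Round white bench timer with a black dial, 68 mm in diameter, 47 mm high, loose; origin under its middle. Bottle, beaker and timer stand in changing order about 70 mm left and right of the collector and 50 mm in front of it.

How it is judged:
By the outcome, as a careful person would: the job done as asked, in the order asked, and still so for the second after the job is handed in, with the robot touching nothing.
It also fails if it takes over 58 s, if anything falls off the work surface, if the arm or the gripper's body presses on something with over 40 N, if the wrist force passes 120 N, or if a joint passes its speed limit or range.

## Robot

A 6-joint arm with a two-finger parallel gripper is mounted at the origin on a cart in front of the work surface, level with it; the furniture and walls round the work are solid. World frame = base frame: x ahead of the robot, y to its left, z up, the work surface at z = 0. Lengths are in mm, angles in degrees, forces in N, time in s.
With the tool pointing down it reaches from about 300 to 850 mm from the base axis. Payload 4.2 kg.
Tool frame: the origin (TCP) lies on the centre line of the jaws, within the pads' length; the fingertips stand 8 mm ahead of it and the grasp point (between the pads) lies 11 mm behind it; z points along the fingers, y is the line along which they close (so a half turn about z gives the same grasp; the last joint's range is limited). The gripper opens to 91 mm and grips with 3 to 60 N. Pads are 32 mm wide; open, the fingers measure 118 mm over their backs; the gripper's body (76 mm by 178 mm) begins 60 mm behind the grasp point.
Start: joints at [-69.672, 18.312, 89.639, -0, 72.044, -1.146], TCP at [210.504, -535.099, 221.976] pointing down, gripper open.
Joint ranges: [-177.97, 177.97], [-48.28, 115.42], [12.27, 149.76], [-77.06, 257.06], [2.81, 150.46], [-146.56, 146.56]. Speed limits (degrees/s): [147.25, 147.25, 180, 180, 180, 180].

## Interface

Orientations are given as [roll, pitch, yaw] about the fixed x, y, z axes, in that order (R = Rz(yaw) Ry(pitch) Rx(roll)).
In Python, from workcell import telemetry, eyes, ticket gives the robot as it stands. The module is installed in compiled form; this text tells all that it offers.
- The arm moves only by the shell command python3 -m crank 'ROWS' [OPENING] [FORCE]. ROWS is JSON, a list of rows, each an object of numbers: "dx", "dy", "dz": the shift along the world's x, y, z normalised to -1 to 1, where 1 is 80 cm; "yaw": the turn about the world's z normalised to -1 to 1, where 1 is 5 degrees. A call has 1 to 10 rows; each row shifts and turns the commanded pose from where the row before left it; what a row does not reach is not made up. A row lasts 1/8 s, in which the tool goes at most 62.5 mm and 10.7 degrees, less where a joint would pass 70% of its speed; a pose out of reach is approached as far as the arm can. A call with a number of a shift or a turn outside -1 to 1 is refused whole. A call with a gripper value outside its range is refused whole. OPENING is the opening, from 0 (shut) to 1 (fully open), set as the call begins (- or left out, the last holds). The fingers move at their own pace and stop on an object; FORCE is the grip in N (left out, the last holds). Time passes only in rows, so rows that do not move let the fingers close. It gives the time, the measured TCP pose, the force, the opening and the grip force at its end, in the units of the state.
- telemetry.state(): the state, without advancing time (a new reading comes with each control period).
- eyes.grab_frame(name): name is "side" or "top" or "wrist"; returns the picture (384x512x3 uint8, red, green, blue); there is no depth.
- eyes.calibration(name): a dict with "camera_matrix" (3x3 intrinsics, pixels), "world_from_camera" (4x4, takes a point from camera to world coordinates). Camera axes: x right, y down, z forward; pixel columns grow to the right and rows downward; lengths in mm; the calibration is good to about 2 mm. The wrist camera is an equidistant fisheye: a pixel r from the principal point sees the ray r / f radians off the axis. A picture is of the moment at which its call begins: read the wrist's pose just before it. calibration takes no time and is no camera call; for the wrist camera it gives the pose at the moment of the call.
- ticket.job_done(): hands the job in; it is judged then, once.
The state is a dict: "time_s": time; "qpos": joint angles; "qvel": joint speeds; "effort": joint torques, N m; "ee_pos": TCP position; "ee_rot": TCP orientation; "force": force on the tool from outside, world axes, zero at the start; "torque": the same for the moment, N m; "gripper_width": finger opening in mm; "gripper_force": force on a finger pad.
Only numpy, scipy, OpenCV 4.12 (cv2) and the standard library are available. Lean on these libraries where they do the work, as an engineer would, in place of code of your own. Each camera call takes 0.05 s, during which the arm holds its last target. There are 200 camera calls.

## Working session

There is one attempt and no reset: what is moved stays moved. The work goes in short steps, Python scripts to look and compute and a shell command to move; the robot and the scene stay as the last step left them, time stands still between calls to the robot, and variables do not carry over. Pictures are saved under pics/ and viewed, at most 10 in all, crops included, and the job is handed in when it is done.

```bash
mkdir -p pics; python3 - <<'E'
from workcell import telemetry, eyes
import cv2, numpy as np
for n in ("top","side"):
    im=eyes.grab_frame(n); c=eyes.calibration(n)
    cv2.imwrite(f"pics/{n}0.png",cv2.resize(im[:,:,::-1],(800,600),interpolation=cv2.INTER_CUBIC))
    print(n,np.array(c["camera_matrix"]).round(1).tolist(),np.array(c["world_from_camera"]).round(3).tolist())
print(telemetry.state())
E
```

```text
top [[466.3, 0.0, 254.8], [0.0, 466.3, 186.0], [0.0, 0.0, 1.0]] [[0.001, -0.992, 0.125, 343.139], [-1.0, -0.003, -0.015, -14.406], [0.016, -0.125, -0.992, 1298.28], [0.0, 0.0, 0.0, 1.0]]
side [[373.3, 0.0, 261.7], [0.0, 373.3, 194.1], [0.0, 0.0, 1.0]] [[-0.979, -0.115, 0.171, 287.185], [-0.206, 0.537, -0.818, 920.011], [0.003, -0.835, -0.55, 728.058], [0.0, 0.0, 0.0, 1.0]]
{'time_s': 0.1, 'qpos': array([-6.96716160e+01,  1.83473704e+01,  8.96987199e+01, -5.46623964e-04,
        7.20433069e+01, -1.14570585e+00]), 'qvel': array([-0.15430659, -0.039442  , -0.18275937, -0.0283795 , -0.02001183,
        0.04060051]), 'effort': array([-3.71333208e-04, -4.13332415e+01, -2.32508934e+01,  7.28071528e-02,
        4.21273580e-02, -4.21903485e-05]), 'ee_pos': array([ 210.34649395, -534.68140898,  221.21514768]), 'ee_rot': array([-1.79910610e+02, -1.26786806e-03,  2.14742578e+01]), 'force': array([-0.42596629, -0.65489509, -0.50327512]), 'torque': array([-0.02783199,  0.06811526,  0.01742321]), 'gripper_force': 0.0, 'gripper_width': 91.00246884812732}
```

View pics/top0.png

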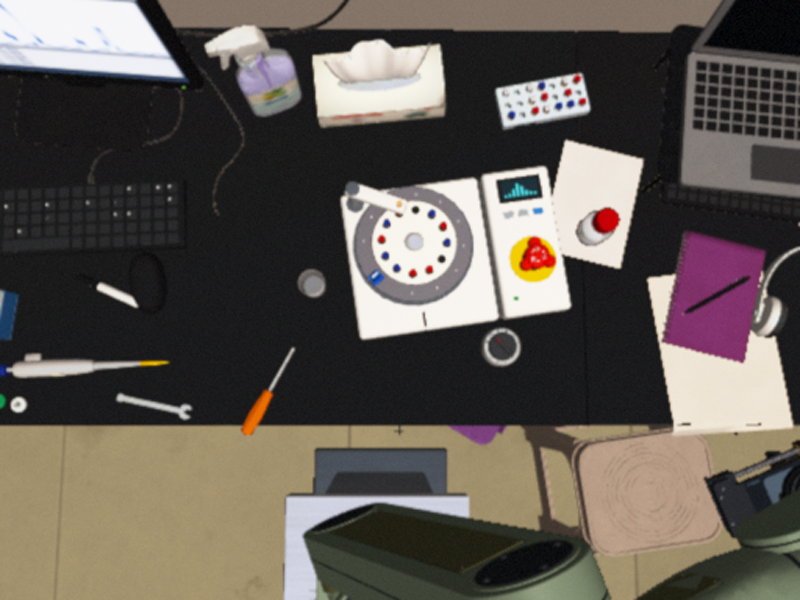

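View pics/side0.png

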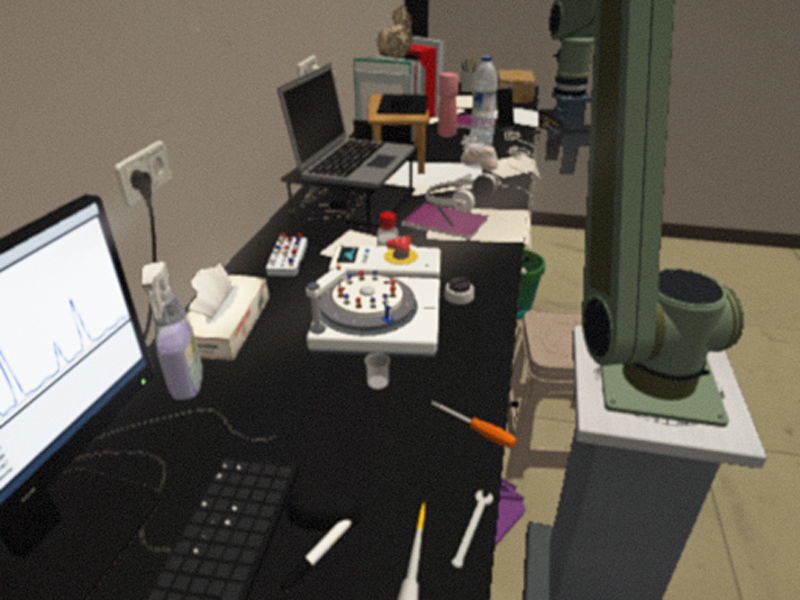

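The top view shows the carousel hub near (415,242), the tab near (377,277), the home line at (425,319) and the button at (535,258), all in 800x600 pixels. The bottle is to the right, the timer in front and the beaker to the left. Next I'll take an enlarged crop.

```bash
cat > h.py <<'E'
from workcell import telemetry, eyes
import cv2, numpy as np
def w(n,u,v,z):
    c=eyes.calibration(n);K=np.array(c["camera_matrix"]);T=np.array(c["world_from_camera"])
    d=T[:3,:3]@np.linalg.solve(K,[u,v,1]);o=T[:3,3]
    return (o+d*(z-o[2])/d[2])[:2]
def crop(n,x0,y0,s,name):
    im=eyes.grab_frame(n)[y0:y0+600//s,x0:x0+800//s,::-1]
    cv2.imwrite(name,cv2.resize(im,None,fx=s,fy=s,interpolation=cv2.INTER_CUBIC))
E
python3 -c "
from h import *
crop('top',210,100,5,'pics/top1.png')"
```

```text
(no output)
```

View pics/top1.png

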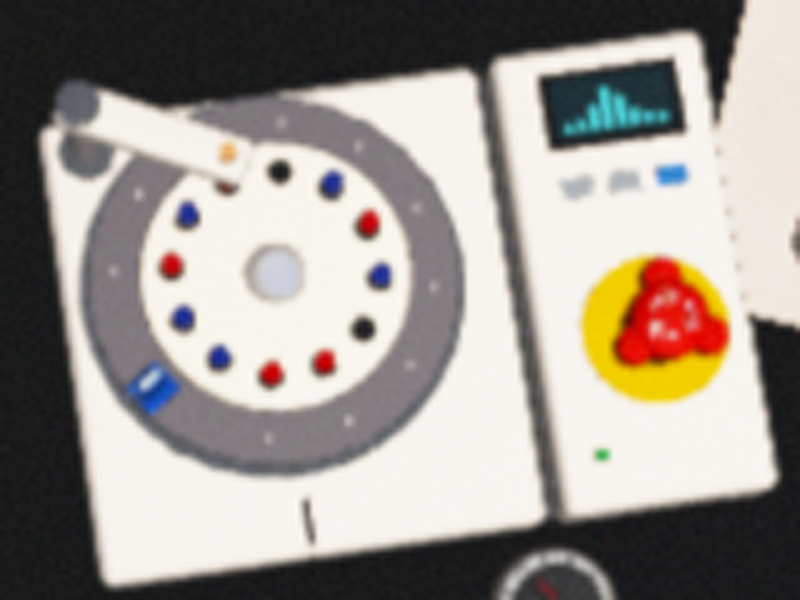

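The crop shows the disc edge spanning columns 82–465 and rows 92–475, and the home line at (309,522). The yellow disc is centred at (656,329), the lobes are near (660,272), (635,348) and (711,335), and the tab's white line is at (151,379).

```bash
cat > m.py <<'E'
from h import *
p=lambda u,v,z:w('top',210+(u-2)/5,100+(v-2)/5,z)
C=p(273.5,283.5,70);H=p(309,522,50);Y=p(656,329,64)
L=[p(660,272,103),p(635,348,103),p(711,335,103)];T=p(151,379,107)
print('C',C,'H',H,'|CH|',np.hypot(*(C-H)),'Y',Y,'capc',np.mean(L,0),'T',T)
for l in L: print('lobe',l,np.hypot(*(l-Y)),np.degrees(np.arctan2(*(l-Y)[::-1])))
a=np.degrees(np.arctan2(*(C-H)[::-1]));print('yaw(CH)',a)
# fit: unknown x,y,yaw
from scipy.optimize import least_squares
loc=np.array([[20,75],[-112,75],[-35,-125]]);obs=np.array([C,H,Y])
def f(q):
    c,s=np.cos(q[2]),np.sin(q[2]);return (loc@np.array([[c,s],[-s,c]])+q[:2]-obs).ravel()
q=least_squares(f,[C[0],C[1]-75,0.1],x_scale=[1,1,.01]).x;print('fit',q[:2],np.degrees(q[2]),f(q).round(1))
c,s=np.cos(q[2]),np.sin(q[2]);R=np.array([[c,-s],[s,c]])
for n,l in (('C',loc[0]),('H',loc[1]),('stop',loc[2]),('tabhome',[20-88.5,75])): print(n,(R@l+q[:2]).round(1))
C=R@loc[0]+q[:2];d=R.T@(T-C);print('tab r',np.hypot(*d),'angle past home deg',np.degrees(np.arctan2(d[1],-d[0])))
E
python3 m.py
```

```text
C [577.69102242 -58.74764711] H [451.38774285 -78.37262634] |CH| 127.81884931410963 Y [ 554.81187733 -264.85292817] capc [ 553.81824072 -263.69152332] T [520.2786429    5.91955473]
lobe [ 578.33282552 -259.69803098] 24.079202000681935 12.361611209896273
lobe [ 538.05781436 -245.75600502] 25.404548794067317 131.2610401301936
lobe [ 545.06408227 -285.62053395] 22.94151168386206 -115.14418696321037
yaw(CH) 8.831982562594337
fit [ 571.06495858 -135.94655206] 8.538616067088848 [ 2.  -0.1 -2.2 -0.   0.2  0.1]
C [579.7 -58.8]
H [449.2 -78.4]
stop [ 555.  -264.8]
tabhome [492.2 -71.9]
tab r 87.87205551746794 angle past home deg 55.98248604329791
```

```bash
python3 -m crank '[{"dx":0.043,"dy":0.034},{"dx":0.043,"dy":0.034},{"dx":0.043,"dy":0.034},{"dx":0.043,"dy":0.034},{"dx":0.043,"dy":0.034},{"dx":0.043,"dy":0.034},{"dx":0.043,"dy":0.034},{"dx":0.043,"dy":0.034},{"dx":0.043,"dy":0.033},{"dx":0.043,"dy":0.033}]' 0 20; python3 -m crank '[{"dz":-0.05},{"dz":-0.05},{}]'; python3 -c "
from h import *
crop('wrist',56,42,2,'pics/w1.png')"
```

```text
validation failed for argument at $[0]...
validation failed for argument at $[0]...
```

View pics/w1.png

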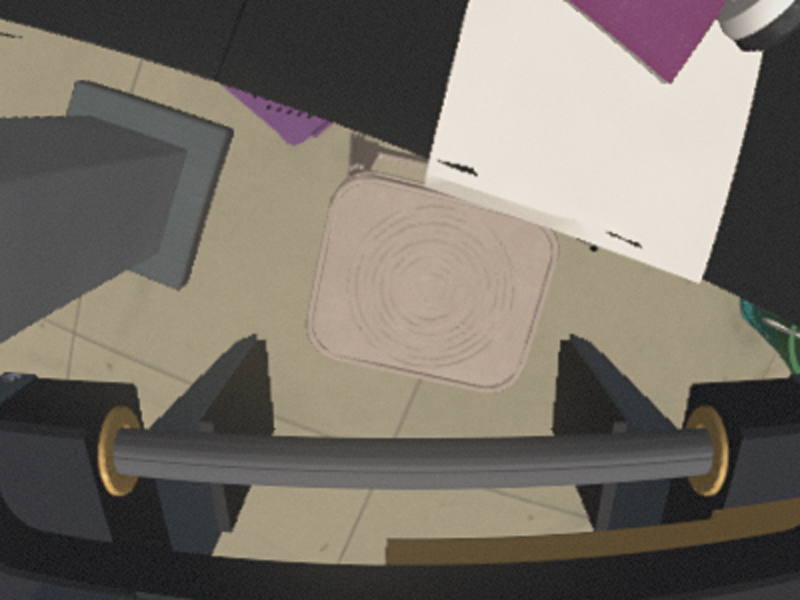

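Both calls were refused, so the arm hasn't moved: the wrist picture shows the floor and the open fingers. The rows probably need all four keys.

```bash
python3 -m crank '[{"dx":0.043,"dy":0.034,"dz":0,"yaw":0},{"dx":0.043,"dy":0.034,"dz":0,"yaw":0},{"dx":0.043,"dy":0.034,"dz":0,"yaw":0},{"dx":0.043,"dy":0.034,"dz":0,"yaw":0},{"dx":0.043,"dy":0.034,"dz":0,"yaw":0},{"dx":0.043,"dy":0.034,"dz":0,"yaw":0},{"dx":0.043,"dy":0.034,"dz":0,"yaw":0},{"dx":0.043,"dy":0.034,"dz":0,"yaw":0},{"dx":0.043,"dy":0.033,"dz":0,"yaw":0},{"dx":0.043,"dy":0.033,"dz":0,"yaw":0}]' 0 20
```

```text
time_s: 1.45
ee_pos: [555.4, -263.7, 221.8]
ee_rot: [-180.0, 0.0, 21.5]
force: [0.4, -0.4, -0.7]
gripper_width: 0.7
gripper_force: 0.0
```

```bash
python3 -m crank '[{"dx":0,"dy":0,"dz":-0.05,"yaw":0},{"dx":0,"dy":0,"dz":-0.05,"yaw":0},{"dx":0,"dy":0,"dz":0,"yaw":0}]'; python3 -c "
from h import *
crop('wrist',56,42,2,'pics/w2.png')"
```

```text
time_s: 1.82
ee_pos: [552.4, -263.5, 138.7]
ee_rot: [-179.7, 0.3, 21.5]
force: [-0.3, 0.0, 1.0]
gripper_width: 0.5
gripper_force: 0.0
```

View pics/w2.png

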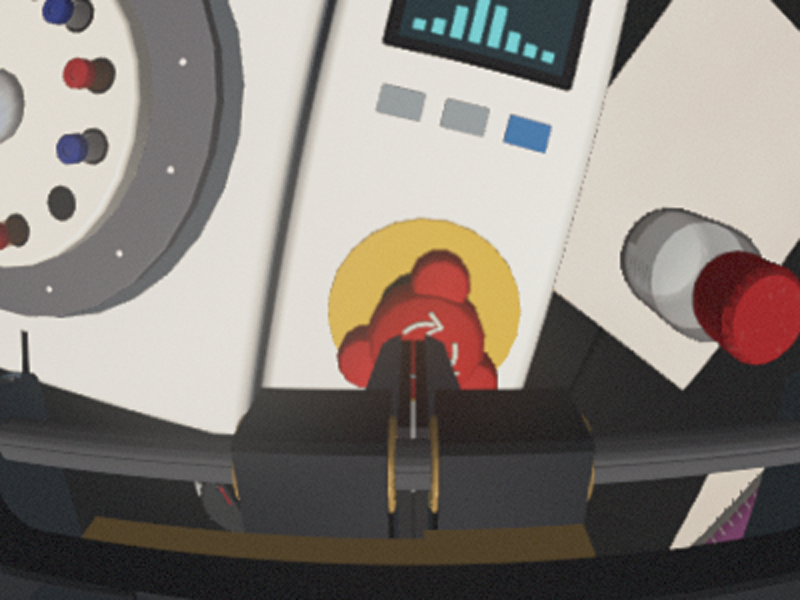

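The wrist view shows the closed fingertips over the cap, with the upper lobe at (440,275). I'll press now in small steps.

```bash
python3 -m crank '[{"dx":0,"dy":0,"dz":-0.015,"yaw":0},{"dx":0,"dy":0,"dz":-0.015,"yaw":0},{"dx":0,"dy":0,"dz":-0.005,"yaw":0},{"dx":0,"dy":0,"dz":-0.004,"yaw":0},{"dx":0,"dy":0,"dz":-0.004,"yaw":0},{"dx":0,"dy":0,"dz":-0.004,"yaw":0},{"dx":0,"dy":0,"dz":0,"yaw":0}]'
```

```text
time_s: 2.75
ee_pos: [554.3, -264.7, 105.0]
ee_rot: [180.0, -0.0, 21.5]
force: [-1.2, 0.2, 2.8]
gripper_width: 0.3
gripper_force: 1.6
```

```bash
python3 -m crank '[{"dx":0,"dy":0,"dz":-0.0015,"yaw":0},{"dx":0,"dy":0,"dz":-0.001,"yaw":0},{"dx":0,"dy":0,"dz":0,"yaw":0}]';python3 -m crank '[{"dx":0,"dy":0,"dz":-0.001,"yaw":0},{"dx":0,"dy":0,"dz":0,"yaw":0}]'
```

```text
time_s: 3.12
ee_pos: [554.3, -264.7, 103.6]
ee_rot: [180.0, -0.0, 21.5]
force: [-3.6, 0.6, 7.7]
gripper_width: 0.3
gripper_force: 4.0
time_s: 3.38
ee_pos: [554.3, -264.7, 102.8]
ee_rot: [180.0, -0.0, 21.5]
force: [-3.8, 1.6, 9.1]
gripper_width: 0.5
gripper_force: 4.2
```

```bash
python3 -m crank '[{"dx":0,"dy":0,"dz":0.05,"yaw":0},{"dx":0,"dy":0,"dz":0.05,"yaw":0},{"dx":-0.05,"dy":0,"dz":0,"yaw":0},{"dx":-0.05,"dy":0,"dz":0,"yaw":0},{"dx":0,"dy":0,"dz":0,"yaw":0}]'; python3 -c "
from h import *
print(telemetry.state()['ee_pos'])
c=eyes.calibration('wrist');print(np.array(c['camera_matrix']).round(2).tolist(),np.array(c['world_from_camera']).round(4).tolist())
crop('wrist',56,42,2,'pics/w3.png')"
```

```text
time_s: 4.0
ee_pos: [472.4, -264.6, 181.7]
ee_rot: [-180.0, 0.0, 21.4]
force: [0.3, 0.4, 0.8]
gripper_width: -0.0
gripper_force: 0.0
[ 472.43458476 -264.55820351  181.74576261]
[[297.32, 0.0, 262.1], [0.0, 297.32, 190.78], [0.0, 0.0, 1.0]] [[0.3642, -0.8944, -0.2596, 545.4142], [-0.9313, -0.35, -0.1008, -237.0984], [-0.0006, 0.2785, -0.9604, 344.3298], [0.0, 0.0, 0.0, 1.0]]
```

View pics/w3.png

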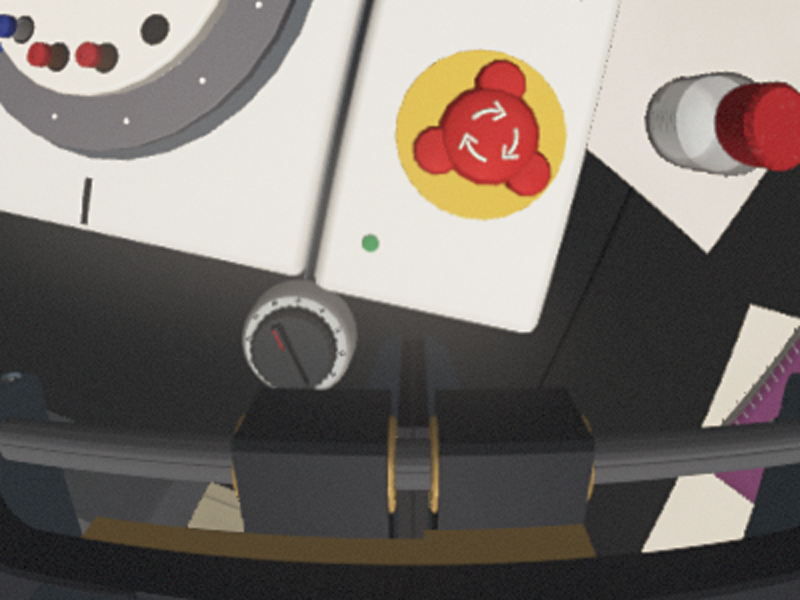

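The wrist view shows the whole cap: dome centre (491,136), yellow disc centre (482,135), and lobes at (501,84), (434,150) and (529,173). The home line is at (87,201).

```bash
cat >> h.py <<'E'
def ww(T,u,v,z,K=(297.32,262.1,190.78)):
    T=np.array(T);x,y=u-K[1],v-K[2];r=np.hypot(x,y);t=r/K[0]
    d=T[:3,:3]@[np.sin(t)*x/r,np.sin(t)*y/r,np.cos(t)];o=T[:3,3]
    return (o+d*(z-o[2])/d[2])[:2]
E
python3 - <<'E'
from h import *
T=[[0.3642,-0.8944,-0.2596,545.4142],[-0.9313,-0.35,-0.1008,-237.0984],[-0.0006,0.2785,-0.9604,344.3298]]
p=lambda u,v,z:ww(T,56+u/2,42+v/2,z)
Y=p(482,135,64)
print('yellow',Y,'home',p(87,201,50))
for z in (97,106): print('dome',z,p(491,136,z))
for z in (94,103):
  L=[p(501,84,z),p(434,150,z),p(529,173,z)];m=np.mean(L,0);print(z,m,[(np.hypot(*(l-m)).round(1),np.degrees(np.arctan2(*(l-m)[::-1])).round(1)) for l in L])
E
```

```text
yellow [ 555.24767854 -268.08860723] home [452.16574566 -81.04520529]
dome 97 [ 555.1484404  -268.06181136]
dome 106 [ 554.79422444 -266.93509431]
94 [ 555.06029655 -267.352368  ] [(np.float64(22.6), np.float64(8.3)), (np.float64(23.7), np.float64(127.2)), (np.float64(23.5), np.float64(-109.9))]
103 [ 554.71349457 -266.26466006] [(np.float64(21.8), np.float64(8.3)), (np.float64(22.8), np.float64(127.2)), (np.float64(22.7), np.float64(-109.9))]
```

```bash
python3 - <<'E'
from h import *
a=cv2.resize(cv2.imread('pics/side0.png'),(512,384),interpolation=cv2.INTER_AREA)
b=eyes.grab_frame('side')[:,:,::-1].copy()
for i in (a,b):
    c=i[140:180,235:285].astype(int);m=(c[:,:,2]>110)&(c[:,:,1]<70)&(c[:,:,0]<80)
    v,u=np.nonzero(m);print(m.sum(),u.mean()+235,v.mean()+140,v.min()+140,v.max()+140)
c=eyes.calibration('side');K=np.array(c["camera_matrix"]);T=np.linalg.inv(np.array(c["world_from_camera"]))
for z in (106,97):
    p=K@(T@[555,-267,z,1])[:3];print(z,p[:2]/p[2])
cv2.imwrite('pics/s2.png',cv2.resize(np.hstack([a[130:190,225:285],b[130:190,225:285]]),None,fx=6,fy=6,interpolation=cv2.INTER_CUBIC))
E
```

```text
89 254.6629213483146 152.32584269662922 140 161
87 254.5632183908046 154.2528735632184 140 163
106 [256.52243474 153.19130389]
97 [256.53490769 155.39855177]
```

View pics/s2.png

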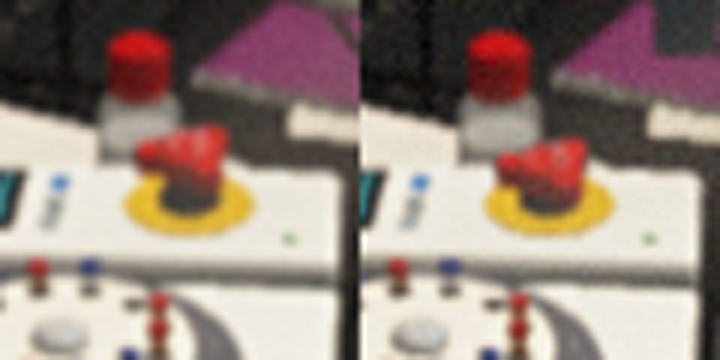

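The left half is before the press and the right half is now. The head sits about 2 px lower, so the stop is latched. Next I'll move above the tab while turning and opening the fingers to about 26 mm.

```bash
R='x'; python3 -m crank '[{"dx":0.0025,"dy":0.0156,"dz":0,"yaw":1},{"dx":0.0025,"dy":0.0156,"dz":0,"yaw":1},{"dx":0.0025,"dy":0.0156,"dz":0,"yaw":1},{"dx":0.0025,"dy":0.0156,"dz":0,"yaw":1},{"dx":0.0025,"dy":0.0156,"dz":0,"yaw":1},{"dx":0.0025,"dy":0.0156,"dz":0,"yaw":1},{"dx":0.0025,"dy":0.0156,"dz":0,"yaw":1},{"dx":0.0025,"dy":0.0156,"dz":0,"yaw":1},{"dx":0.0025,"dy":0.0156,"dz":0,"yaw":1},{"dx":0.0025,"dy":0.0156,"dz":0,"yaw":1}]' 0.28; python3 -m crank '[{"dx":0.0025,"dy":0.0156,"dz":0,"yaw":1},{"dx":0.0025,"dy":0.0156,"dz":0,"yaw":1},{"dx":0.0025,"dy":0.0156,"dz":0,"yaw":1},{"dx":0.0025,"dy":0.0156,"dz":0,"yaw":1},{"dx":0.0025,"dy":0.0156,"dz":0,"yaw":1},{"dx":0.0025,"dy":0.0156,"dz":0,"yaw":1},{"dx":0.0025,"dy":0.0156,"dz":0,"yaw":1},{"dx":0.0025,"dy":0.0156,"dz":0,"yaw":1},{"dx":0.0025,"dy":0.0156,"dz":0,"yaw":1},{"dx":0.0025,"dy":0.0156,"dz":0,"yaw":1}]'; python3 -m crank '[{"dx":0.0025,"dy":0.0156,"dz":0,"yaw":1},{"dx":0.0025,"dy":0.0156,"dz":0,"yaw":1},{"dx":0,"dy":0,"dz":0,"yaw":0},{"dx":0,"dy":0,"dz":0,"yaw":0}]'; python3 -c "
from h import *
np.save('T.npy',eyes.calibration('wrist')['world_from_camera'])
crop('wrist',56,84,2,'pics/w4.png')"
```

```text
time_s: 5.35
ee_pos: [496.2, -139.4, 181.4]
ee_rot: [179.9, -0.0, 71.7]
force: [0.0, -0.1, 1.2]
gripper_width: 25.5
gripper_force: 0.0
time_s: 6.6
ee_pos: [516.1, -14.2, 181.4]
ee_rot: [179.9, 0.0, 121.7]
force: [-0.2, -0.2, 0.0]
gripper_width: 25.5
gripper_force: 0.0
time_s: 7.1
ee_pos: [519.1, 9.8, 181.4]
ee_rot: [180.0, 0.0, 131.4]
force: [-0.1, 0.6, -0.2]
gripper_width: 25.7
gripper_force: 0.0
```

View pics/w4.png

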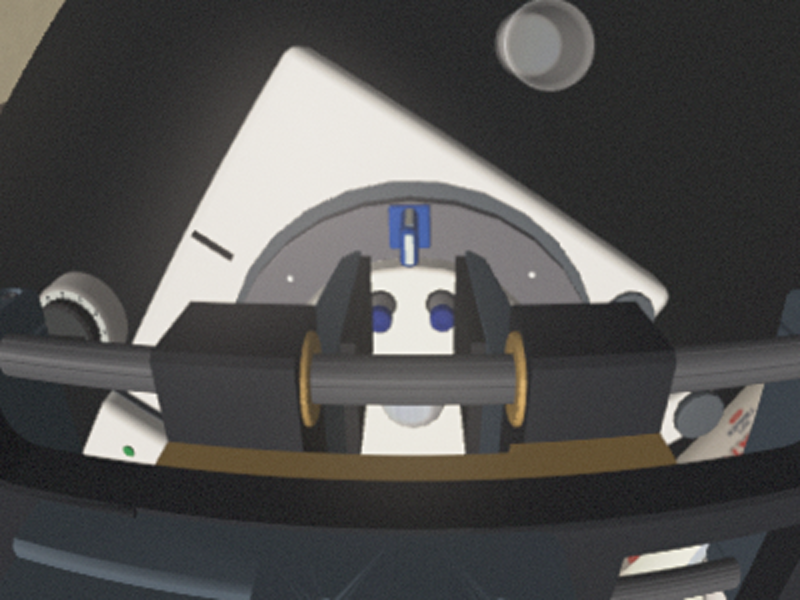

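The tab is lined up between the fingers: its top white line runs (408,232)–(409,265), with its middle near (409,250). The home line is at (212,245).

```bash
python3 - <<'E'
from h import *
T=np.load('T.npy');p=lambda u,v,z:ww(T,56+u/2,84+v/2,z)
t=p(409,250,107);i=p(409,265,107);o=p(408,233,107);h=p(212,245,50)
print('tab',t,i,o,np.hypot(*(i-o)),'home',h)
E
```

```text
tab [521.5135226   3.3148892] [526.00393588  -1.7960193 ] [516.20609662   8.71979536] 14.372891568350811 home [452.89013123 -81.52415557]
```

```bash
python3 -m crank '[{"dx":-0.0025,"dy":-0.0007,"dz":-0.034,"yaw":0.3},{"dx":0,"dy":0,"dz":-0.04,"yaw":0},{"dx":0,"dy":0,"dz":-0.03,"yaw":0},{"dx":0,"dy":0,"dz":0,"yaw":0}]'; python3 -m crank '[{"dx":0,"dy":0,"dz":0,"yaw":0},{"dx":0,"dy":0,"dz":0,"yaw":0}]' 0.15 5; python3 -c "
import numpy as np
f=np.radians(np.r_[133:189:5]);P=95/800*np.c_[np.cos(f),np.sin(f)];print(np.diff(P,axis=0).round(4).tolist())"
```

```text
time_s: 7.65
ee_pos: [515.3, 8.9, 96.9]
ee_rot: [-179.8, -0.2, 132.9]
force: [0.2, -0.6, 1.2]
gripper_width: 25.6
gripper_force: 0.0
time_s: 7.9
ee_pos: [517.4, 9.2, 99.6]
ee_rot: [179.9, 0.1, 133.0]
force: [1.4, 0.4, -0.1]
gripper_width: 14.0
gripper_force: 0.0
[[-0.0073, -0.0074], [-0.0066, -0.008], [-0.0059, -0.0085], [-0.0051, -0.009], [-0.0043, -0.0094], [-0.0035, -0.0098], [-0.0026, -0.01], [-0.0017, -0.0102], [-0.0008, -0.0103], [0.0001, -0.0104], [0.001, -0.0103]]
```

```bash
python3 -m crank '[{"dx":-0.0073,"dy":-0.0074,"dz":0,"yaw":1},{"dx":-0.0066,"dy":-0.008,"dz":0,"yaw":1},{"dx":-0.0059,"dy":-0.0085,"dz":0,"yaw":1},{"dx":-0.0051,"dy":-0.009,"dz":0,"yaw":1},{"dx":-0.0043,"dy":-0.0094,"dz":0,"yaw":1},{"dx":-0.0035,"dy":-0.0098,"dz":0,"yaw":1}]'; python3 -m crank '[{"dx":-0.0026,"dy":-0.01,"dz":0,"yaw":1},{"dx":-0.0017,"dy":-0.0102,"dz":0,"yaw":1},{"dx":-0.0008,"dy":-0.0103,"dz":0,"yaw":1},{"dx":0.0001,"dy":-0.0104,"dz":0,"yaw":1},{"dx":0,"dy":0,"dz":0,"yaw":0}]';  python3 -c "
from h import *
print(telemetry.state()['ee_pos'])
np.save('T.npy',eyes.calibration('wrist')['world_from_camera'])
im=eyes.grab_frame('wrist');cv2.imwrite('pics/full5.png',im[:,:,::-1])
im=im[170:290,180:340,::-1];cv2.imwrite('pics/w5.png',cv2.resize(im,None,fx=5,fy=5,interpolation=cv2.INTER_CUBIC))"
```

```text
time_s: 8.65
ee_pos: [491.2, -32.2, 99.6]
ee_rot: [179.9, 0.2, 163.1]
force: [1.6, 2.0, 0.6]
gripper_width: 13.4
gripper_force: 0.9
time_s: 9.28
ee_pos: [486.9, -65.5, 99.3]
ee_rot: [-180.0, 0.1, -177.1]
force: [0.2, -0.3, -0.2]
gripper_width: 13.8
gripper_force: 0.0
[486.91324746 -65.50069598  99.25506767]
```

View pics/w5.png

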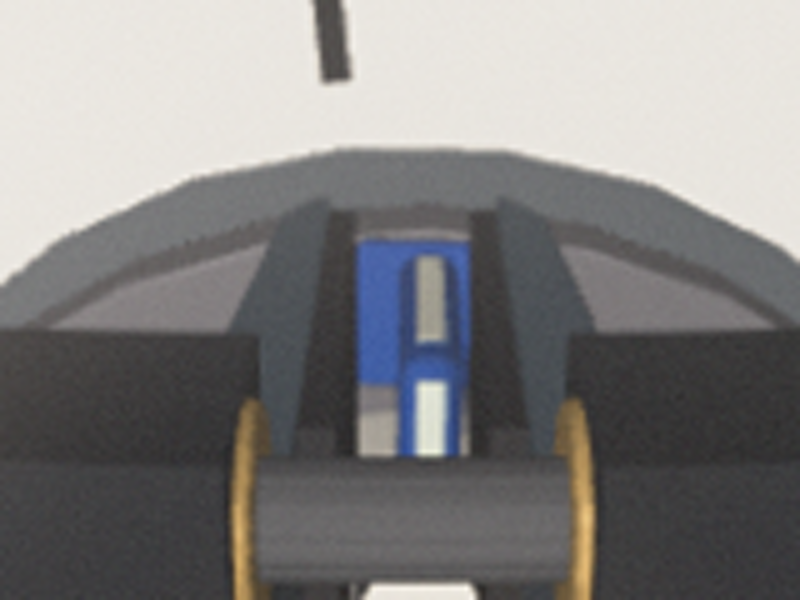

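The tab's outer face line runs from (431,350) at the top to (429,255) at the bottom, close to the trailing finger. The home line's near end is at (336,80), so there are still several degrees to go.

```bash
cat > ang.py <<'E'
from h import *
def run(top,bot,near,far,x0=180,y0=170,s=5):
    T=np.load('T.npy');p=lambda q,z:ww(T,x0+q[0]/s,y0+q[1]/s,z)
    a,b,n,f=p(top,107),p(bot,73),p(near,50),p(far,50);d=(n-f)/np.hypot(*(n-f))
    print('top',a,'bot',b,'near',n,'far',f,'len',np.hypot(*(n-f)),'dir',np.degrees(np.arctan2(*d[::-1])))
    u=np.array([np.cos(np.radians(8.5)),np.sin(np.radians(8.5))]);N=np.array([-u[1],u[0]])
    for q in (a,b): print('offset to left of home line mm',(q-n)@N,'deg',np.degrees(np.arcsin((q-n)@N/97.5)))
E
python3 - <<'E'
from ang import *
im=cv2.imread('pics/full5.png').astype(int)
s=im.sum(2)[120:190,225:260];  # home line dark pixels
for r in range(120,190,6):
    row=im[r,230:262].sum(1);w=np.clip(550-row,0,None);print(r,(w@np.arange(230,262)/w.sum()).round(2) if w.sum()>200 else None,end='; ')
run((431,350),(429,255),(336,78),(326,0))
E
```

```text
120 245.6; 126 245.62; 132 245.66; 138 243.78; 144 None; 150 None; 156 243.44; 162 244.15; 168 244.77; 174 245.45; 180 246.2; 186 245.65; top [481.93977748 -64.5792354 ] bot [483.88040389 -64.30902779] near [465.76874791 -78.7610791 ] far [454.05765253 -80.65587661] len 11.863389594873885 dir 9.190531487654953
offset to left of home line mm 11.635838035829094 deg 6.854124941023489
offset to left of home line mm 11.61623480487478 deg 6.8425223403672835
```

```bash
python3 -m crank '[{"dx":0.0004,"dy":-0.0047,"dz":0,"yaw":0.46},{"dx":0.0005,"dy":-0.0047,"dz":0,"yaw":0.46},{"dx":0.0007,"dy":-0.0047,"dz":0,"yaw":0.46},{"dx":0,"dy":0,"dz":0,"yaw":0},{"dx":0,"dy":0,"dz":0,"yaw":0}]';  python3 -c "
from h import *
np.save('T.npy',eyes.calibration('wrist')['world_from_camera'])
im=eyes.grab_frame('wrist');cv2.imwrite('pics/full6.png',im[:,:,::-1])
im=im[140:260,180:340,::-1];cv2.imwrite('pics/w6.png',cv2.resize(im,None,fx=5,fy=5,interpolation=cv2.INTER_CUBIC))"
```

```text
time_s: 9.95
ee_pos: [487.7, -76.2, 98.5]
ee_rot: [-180.0, 0.0, -170.2]
force: [0.7, -0.4, -1.4]
gripper_width: 13.7
gripper_force: 0.1
```

View pics/w6.png

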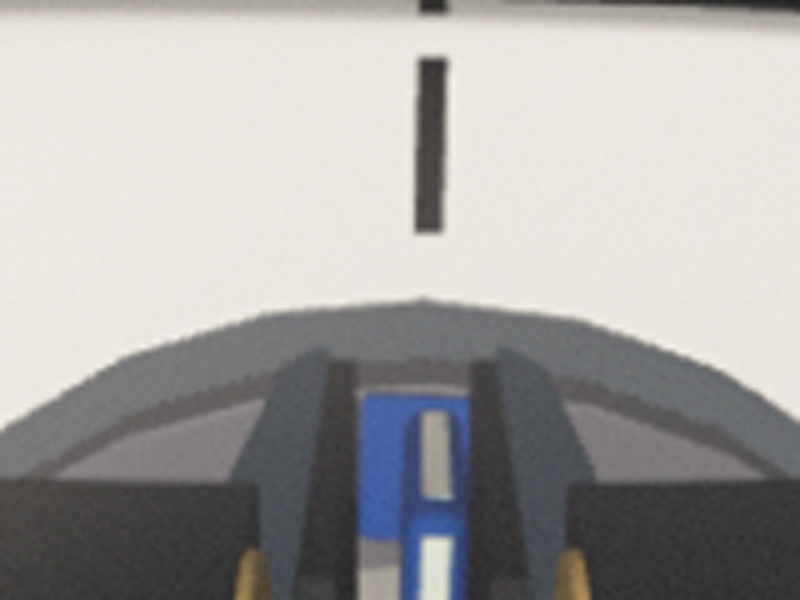

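The home line now runs (428,232)–(433,58). The tab's outer line is at (438,500) top and (434,412) bottom, nearly in line.

```bash
python3 - <<'E'
from ang import *
run((437.5,500),(434,412),(428.5,232),(433,58),y0=140)
E
```

```text
top [482.05140391 -75.20612452] bot [484.9719518  -74.57210452] near [466.19046036 -78.37263734] far [440.61729318 -82.20838049] len 25.859230563062503 dir 8.5302574190107
offset to left of home line mm 0.7873346852624177 deg 0.4626814853314003
offset to left of home line mm 0.9827060653316049 deg 0.5774960348369381
```

```bash
python3 -m crank '[{"dx":0.0001,"dy":-0.0011,"dz":0,"yaw":0.1},{"dx":0,"dy":0,"dz":0,"yaw":0},{"dx":0,"dy":0,"dz":0,"yaw":0}]';  python3 -c "
from h import *
np.save('T.npy',eyes.calibration('wrist')['world_from_camera'])
im=eyes.grab_frame('wrist');cv2.imwrite('pics/full7.png',im[:,:,::-1])
a=cv2.imread('pics/full6.png')
def cent(row,lo,hi,t,sgn):
    r=row[lo:hi].astype(int).sum(1);w=np.clip(sgn*(r-t),0,None);return round(float(w@np.arange(lo,hi)/w.sum()),2)
for m in (a,im[:,:,::-1]):
    print('home',[cent(m[y],250,285,500,-1) for y in (156,164,172,182)])
    print('tabline',[cent(m[y],259,273,330,1) for y in (226,230,234,236)],[cent(m[y],259,273,450,1) for y in (250,254,258)])
"
```

```text
time_s: 10.38
ee_pos: [487.8, -77.2, 98.4]
ee_rot: [180.0, 0.0, -169.6]
force: [0.3, 1.6, 1.6]
gripper_width: 13.9
gripper_force: 0.8
home [265.97, 265.69, 265.44, 265.23]
tabline [266.39, 266.55, 266.67, 266.79] [266.66, 266.5, 266.46]
home [267.76, 267.47, 267.19, 266.77]
tabline [266.46, 266.62, 266.95, 266.95] [266.76, 266.65, 266.51]
```

```bash
python3 - <<'E'
from ang import *
run((437,500),(434.5,412),(436.4,212),(441.3,82),y0=140)
E
```

```text
top [482.12122139 -76.24749785] bot [485.01594148 -75.45098831] near [463.09210642 -78.90034441] far [443.9822557  -81.74866433] len 19.320955494755793 dir 8.477515205082387
offset to left of home line mm -0.1889749479966989 deg -0.11105101264687631
offset to left of home line mm 0.1709187502358463 deg 0.10044028762941931
```

The tab is within about 0.1° of home. I'll open the fingers, lift straight up, then go over the stop with yaw 158.5 so the fingers line up with a lobe axis.

```bash
python3 -m crank '[{"dx":0,"dy":0,"dz":0,"yaw":0},{"dx":0,"dy":0,"dz":0,"yaw":0},{"dx":0,"dy":0,"dz":0.05,"yaw":0},{"dx":0,"dy":0,"dz":0.055,"yaw":0}]' 0.25; python3 -m crank '[{"dx":0.0102,"dy":-0.0304,"dz":0,"yaw":-0.8},{"dx":0.0102,"dy":-0.0304,"dz":0,"yaw":-0.8},{"dx":0.0102,"dy":-0.0304,"dz":0,"yaw":-0.8},{"dx":0.0102,"dy":-0.0304,"dz":0,"yaw":-0.8},{"dx":0.0102,"dy":-0.0304,"dz":0,"yaw":-0.8},{"dx":0.0102,"dy":-0.0304,"dz":0,"yaw":-0.8},{"dx":0.0102,"dy":-0.0304,"dz":0,"yaw":-0.8},{"dx":0.0102,"dy":-0.0304,"dz":0,"yaw":-0.8},{"dx":0,"dy":0,"dz":0,"yaw":0},{"dx":0,"dy":0,"dz":0,"yaw":0}]' 0.9 8; python3 -c "
from h import *
T=np.array(eyes.calibration('wrist')['world_from_camera'])
m=eyes.grab_frame('wrist').astype(int)
cv2.imwrite('pics/full8.png',m[:,:,::-1])
k=((m[:,:,0]>120)&(m[:,:,1]<60)&(m[:,:,2]<70)).astype(np.uint8)
n,l,s,c=cv2.connectedComponentsWithStats(k)
for i in range(1,n):
  if s[i,4]>150: print(s[i],c[i],ww(T,*c[i],92))
"
```

```text
time_s: 10.92
ee_pos: [487.1, -77.3, 182.7]
ee_rot: [180.0, -0.1, -169.6]
force: [1.1, 0.3, -1.1]
gripper_width: 22.7
gripper_force: 0.0
time_s: 12.18
ee_pos: [552.6, -271.4, 182.1]
ee_rot: [180.0, -0.1, 158.4]
force: [0.6, 0.2, 0.6]
gripper_width: 81.9
gripper_force: 0.0
[175 285  23  27 249] [188.6064257  300.33333333] [ 631.13989189 -388.41757671][ WARN:0@0.589] global loadsave.cpp:1063 imwrite_ Unsupported depth image for selected encoder is fallbacked to CV_8U.
```

```bash
python3 -m crank '[{"dx":0,"dy":0,"dz":-0.04,"yaw":0},{"dx":0,"dy":0,"dz":-0.04,"yaw":0},{"dx":0,"dy":0,"dz":-0.025,"yaw":0},{"dx":0,"dy":0,"dz":-0.011,"yaw":0},{"dx":0,"dy":0,"dz":0,"yaw":0}]'; python3 -m crank '[{"dx":0,"dy":0,"dz":0,"yaw":0},{"dx":0,"dy":0,"dz":0,"yaw":0},{"dx":0,"dy":0,"dz":0,"yaw":0},{"dx":0,"dy":0,"dz":0,"yaw":0}]' 0.5 8; python3 -c "
import numpy as np
f=np.radians(248.5-4.8*np.arange(11));print(np.diff(5.75/800*np.c_[np.cos(f),np.sin(f)],axis=0).round(4).tolist())"
```

```text
time_s: 12.85
ee_pos: [552.9, -271.3, 89.6]
ee_rot: [180.0, -0.0, 158.4]
force: [-0.2, 0.6, 0.5]
gripper_width: 82.3
gripper_force: 0.0
time_s: 13.35
ee_pos: [553.3, -271.8, 90.1]
ee_rot: [180.0, 0.1, 158.4]
force: [0.8, -0.6, 1.2]
gripper_width: 55.1
gripper_force: 7.9
[[-0.0006, 0.0002], [-0.0005, 0.0003], [-0.0005, 0.0003], [-0.0005, 0.0004], [-0.0004, 0.0004], [-0.0004, 0.0004], [-0.0004, 0.0005], [-0.0003, 0.0005], [-0.0003, 0.0005], [-0.0002, 0.0006]]
```

The grip is well centred: width 55 mm and almost no side force. Now the clockwise twist.

```bash
python3 -m crank '[{"dx":-0.0006,"dy":0.0002,"dz":0,"yaw":-0.96},{"dx":-0.0005,"dy":0.0003,"dz":0,"yaw":-0.96},{"dx":-0.0005,"dy":0.0003,"dz":0,"yaw":-0.96},{"dx":-0.0005,"dy":0.0004,"dz":0,"yaw":-0.96},{"dx":-0.0004,"dy":0.0004,"dz":0,"yaw":-0.96},{"dx":-0.0004,"dy":0.0004,"dz":0,"yaw":-0.96},{"dx":-0.0004,"dy":0.0005,"dz":0,"yaw":-0.96},{"dx":-0.0003,"dy":0.0005,"dz":0,"yaw":-0.96},{"dx":-0.0003,"dy":0.0005,"dz":0,"yaw":-0.96},{"dx":-0.0002,"dy":0.0006,"dz":0,"yaw":-0.96}]'; python3 -c "
from h import *
s=telemetry.state();print(s['torque'],s['force'])"
```

```text
time_s: 14.6
ee_pos: [550.3, -268.0, 90.8]
ee_rot: [179.9, 0.0, 110.2]
force: [0.4, 3.6, 6.5]
gripper_width: 55.2
gripper_force: 8.0
[ 0.56281365 -0.13657853  0.11114333] [0.36004911 3.61862854 6.47661171]
```

The upward force (6.5 N) and the twist torque show the head is freed but held by the grip. I'll draw upward, then open and clear.

```bash
python3 -m crank '[{"dx":0,"dy":0,"dz":0.004,"yaw":0},{"dx":0,"dy":0,"dz":0.005,"yaw":0},{"dx":0,"dy":0,"dz":0.003,"yaw":0},{"dx":0,"dy":0,"dz":0,"yaw":0}]'; python3 -m crank '[{"dx":0,"dy":0,"dz":0,"yaw":0},{"dx":0,"dy":0,"dz":0,"yaw":0},{"dx":0,"dy":0,"dz":0,"yaw":0},{"dx":0,"dy":0,"dz":0.05,"yaw":0},{"dx":0,"dy":0,"dz":0.06,"yaw":0},{"dx":-0.05,"dy":0,"dz":0.03,"yaw":0},{"dx":-0.06,"dy":0,"dz":0.03,"yaw":0},{"dx":-0.06,"dy":0,"dz":0,"yaw":0},{"dx":0,"dy":0,"dz":0,"yaw":0},{"dx":0,"dy":0,"dz":0,"yaw":0}]' 0.9; python3 - <<'E'
from h import *
a=cv2.resize(cv2.imread('pics/side0.png'),(512,384),interpolation=cv2.INTER_AREA)
b=eyes.grab_frame('side')[:,:,::-1].copy()
for i in (a,b):
    c=i[140:180,235:285].astype(int);m=(c[:,:,2]>110)&(c[:,:,1]<70)&(c[:,:,0]<80)
    v,u=np.nonzero(m);print(m.sum(),u.mean()+235,v.mean()+140,v.min()+140,v.max()+140)
# tab in top view
t=eyes.grab_frame('top').astype(int)[150:215,215:310]
k=(t[:,:,2]>110)&(t[:,:,0]<80);v,u=np.nonzero(k)
sel=(v>25);print('blue tab px',u[sel].mean()+215,v[sel].mean()+150,w('top',u[sel].mean()+215,v[sel].mean()+150,100))
E
```

```text
time_s: 15.1
ee_pos: [550.2, -268.1, 99.1]
ee_rot: [179.9, -0.0, 110.4]
force: [2.6, 4.7, 0.8]
gripper_width: 55.3
gripper_force: 8.0
time_s: 16.35
ee_pos: [414.0, -269.2, 235.4]
ee_rot: [180.0, 0.1, 110.3]
force: [-0.0, -0.4, -1.0]
gripper_width: 82.1
gripper_force: 0.0
89 254.6629213483146 152.32584269662922 140 161
97 254.1443298969072 154.27835051546393 140 177
blue tab px 268.7959183673469 187.6326530612245 [489.55622759 -69.20058965]
```

```bash
python3 - <<'E'
from h import *
s=cv2.resize(cv2.imread('pics/s2.png'),(120,60),interpolation=cv2.INTER_AREA)
b=eyes.grab_frame('side')[:,:,::-1][130:190,225:285]
P=(slice(18,36),slice(20,44))
for n,i in (('out0',s[:,:60]),('pressed',s[:,60:])): print(n,np.abs(i[P].astype(int)-b[P]).mean().round(1))
for n,i in (('out0',s[:,:60]),('pressed',s[:,60:]),('now',b)):
    c=i[P].astype(int);m=(c[:,:,2]>110)&(c[:,:,1]<70)&(c[:,:,0]<80);v,u=np.nonzero(m);print(n,m.sum(),v.mean(),v.min(),v.max())
E
```

```text
out0 3.3
pressed 13.5
out0 67 7.835820895522388 3 13
pressed 66 9.742424242424242 5 15
now 70 7.714285714285714 3 12
```

The stop is out again. The tab reading may include vials or the foot, so I'll check it more tightly.

```bash
python3 - <<'E'
from h import *
t=eyes.grab_frame('top').astype(int)
k=((t[:,:,2]-t[:,:,0]>60)).astype(np.uint8);n,l,s,c=cv2.connectedComponentsWithStats(k[150:215,215:310])
for i in range(1,n):
    if s[i,4]>4: print(s[i],c[i]+[215,150])
print('lum');print(t[182:200,262:276].sum(2)//3)
print('blue-red');print((t[:,:,2]-t[:,:,0])[182:196,262:276])
E
```

```text
[29 10  4  4 12] [245.5 161.5]
[57 21  3  4 10] [273.2 172.5]
[46 23  4  3  9] [262.33333333 174.11111111]
[50 33  9 10 57] [269.12280702 187.75438596]
lum
[[153 152 153 147 139 137 133 139 141 134 132 131 128 129]
 [131 130 130 127 118 108 111 126 134 126 124 125 132 129]
 [130 128 129 124 108  98  97 153 158 117 105 123 130 127]
 [128 129 128 111 101  94  86 156 169 124 104 124 130 130]
 [129 128 127 106  99  87  71 143 180 140 111 125 129 130]
 [126 129 125 103 100  91  76 142 199 159 109 115 125 130]
 [130 128 127 106 104 100  74 126 186 150 109 102 119 130]
 [129 127 125 119 111  98  71  92 136 119 103 103 120 131]
 [130 128 130 127 119 102  77  78 107 102  98 112 126 125]
 [126 126 126 128 123 110  94  93 105 102  98 101 109 112]
 [112 115 114 113 110 107  99  96  96  97  96  96 101 108]
 [103 102 103 101  99  99  99  95  97 105 112 116 121 151]
 [116 116 118 115 116 115 115 118 122 151 166 177 201 219]
 [188 188 188 192 185 180 181 197 207 221 228 233 239 243]
 [235 236 237 236 235 232 234 239 241 243 243 243 243 243]
 [243 243 244 244 243 243 243 243 244 243 244 244 244 244]

[... 254 characters left out ...]
2   3  35  82 100  72  52  71 104 101  31  -1  -3]
 [ -2   0   5  65 141 151  99  57  68  97 129  48   4  -5]
 [ -2  -1   3  53 135 154  97  69  59  94 144  57   2  -4]
 [ -3  -2   1  38 131 155  94  60  33  73 144  59   2  -3]
 [ -2  -1  -3  23 123 163 106  68  43  84 147  76   7  -2]
 [ -3  -3  -4  12 110 165 120  86  81 115 154  96  20  -1]
 [ -3  -2  -3  11 102 162 134  89  72 105 147 104  28   1]
 [ -3  -1  -2   9  96 160 139  86  55  72  92  69  22   4]
 [ -1   2   1   8  58 101  90  60  41  27  20  15  12   7]
 [  7   6   3   6  13  23  18  13  13  10  10   7   4  -1]
 [  5   5   6   6   6   6   7   4   5   4  -3  -7 -13 -13]
 [-10  -8  -9  -9  -8 -11  -9 -12 -14 -11  -9 -10  -9  -8]]
```

```bash
python3 - <<'E'
from h import *
a=w('top',269.6,184,107);b=w('top',270.15,188,107);H=w('top',210+(309-2)/5,100+(522-2)/5,50)
u=np.array([np.cos(np.radians(8.5)),np.sin(np.radians(8.5))]);N=np.array([-u[1],u[0]])
print(a,b,(a-H)@N,(b-H)@N)
E
```

```text
[498.1403321  -70.97874311] [487.75867224 -72.36668864] 0.4021951187561979 0.5640020064209221
```

The tab is within about 0.5 mm of the home line, the stop is out and the hand is clear.

```bash
python3 -c "
from workcell import ticket
print(ticket.job_done())"
```

```text
the job is handed in; nothing more can be done
None
```

I pressed the stop until it latched, pushed the carousel tab back to within about 0.5 mm of the home line, and twisted the stop clockwise so it sprang out again; the job is handed in at about 16 s, with the hand clear and the bottle, beaker and timer untouched.

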